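Fetch the tea box from the crowded lazy susan

TASK

The tea box in the middle of the lazy susan is hemmed in on its two long sides by the two jars nearest to it: first stand just those two on the little wooden board, then set the tea box upright in the middle of the round white coaster, and then put each of the two jars back on the very spot it came from. The lazy susan turns freely: do not spin it, and leave the two jars at the box's ends where they are.

Things in the scene. Friction and masses are not known exactly. Their poses are not given: they have to be found in the camera images.
- green_cap_jar: Spice jar with a green cap, round, 46 mm across, 106 mm tall. Stands upright at the start on one of the lazy susan's four round marks, drawn afresh each time. Origin at the centre of its underside, z up its axis. 
- black_cap_jar: Spice jar with a black cap, round, 41 mm across, 105 mm tall. Stands upright at the start on one of the lazy susan's four round marks, drawn afresh each time. Origin at the centre of its underside, z up its axis. 
- salt_shaker: Clear salt shaker, white inside, with a grey-white domed top; round, 44 mm across up to 70 mm height, the top narrowing to 34 mm, 90 mm tall. Stands upright at the start on one of the lazy susan's four round marks, drawn afresh each time. Origin at the centre of its underside, z up its axis. 
- cocoa_jar: Squat glass jar with a brown lid, round, 62 mm across, 77 mm tall. Stands upright at the start on one of the lazy susan's four round marks, drawn afresh each time. Origin at the centre of its underside, z up its axis. 
- tea_box: Small pale yellow carton of tea, 50 mm along its x, 72 mm along its y, 45 mm tall; it starts in the middle of the lazy susan, turned with it. Origin at the centre of its underside, z up. Best gripped across its 50 mm.
- susan: Fixed foot of the lazy susan, any yaw: origin on the turning axis at the worktop, z up. Its light wooden disc is 252 mm across, top face 30 mm above the worktop, with 62 mm round dark wood marks: two near ones at x = +70 and -70 mm (by the tea box's long sides), two far ones at y = +92 and -92 mm (at its ends), in this frame at joint 0. Jars start within 5 mm of a mark's centre.
- susan_disc (a joint): Turn of the lazy susan's disc on its foot, rad, counter-clockwise from above, 0 at the start. It turns freely with very little friction and stays where it is left.
- board: Small brown wooden chopping board lying fixed on the worktop to the left, 110 mm along its x, 180 mm along its y, 14 mm thick; origin at the centre of its underside, z up. The side area for the two jars.
- coaster: Round flat white ceramic coaster fixed on the worktop to the right, 100 mm across, 6 mm thick; origin at the centre of its underside. Goal of the tea box.
Not all that is in view belongs to the job. Leave any orange look-alike of the tea_box alone. What is shaped like the green_cap_jar but purple is not meant.

How it is judged (in metres and radians):
On the way, in this order (a step that is already met when the one before it is completed fails the run):
1. the two jars beside the tea box's long sides stand released on the board, the other two are still on the far marks (((x of green_cap_jar in the frame of board between -0.055 and 0.055 m and y of green_cap_jar in the frame of board between -0.09 and 0.09 m and z of green_cap_jar in the frame of board between 0.008 and 0.02 m and angle between green_cap_jar's own z axis and vertical below 0.1 rad and linear speed of green_cap_jar below 0.03 m/s and contact force between the fingers and green_cap_jar below 0.2 N) or (x of green_cap_jar in the frame of susan between -0.03 and 0.03 m and distance of green_cap_jar from where it was at the start of the episode below 0.015 m)) and ((x of black_cap_jar in the frame of board between -0.055 and 0.055 m and y of black_cap_jar in the frame of board between -0.09 and 0.09 m and z of black_cap_jar in the frame of board between 0.008 and 0.02 m and angle between black_cap_jar's own z axis and vertical below 0.1 rad and linear speed of black_cap_jar below 0.03 m/s and contact force between the fingers and black_cap_jar below 0.2 N) or (x of black_cap_jar in the frame of susan between -0.03 and 0.03 m and distance of black_cap_jar from where it was at the start of the episode below 0.015 m)) and ((x of salt_shaker in the frame of board between -0.055 and 0.055 m and y of salt_shaker in the frame of board between -0.09 and 0.09 m and z of salt_shaker in the frame of board between 0.008 and 0.02 m and angle between salt_shaker's own z axis and vertical below 0.1 rad and linear speed of salt_shaker below 0.03 m/s and contact force between the fingers and salt_shaker below 0.2 N) or (x of salt_shaker in the frame of susan between -0.03 and 0.03 m and distance of salt_shaker from where it was at the start of the episode below 0.015 m)) and ((x of cocoa_jar in the frame of board between -0.055 and 0.055 m and y of cocoa_jar in the frame of board between -0.09 and 0.09 m and z of cocoa_jar in the frame of board between 0.008 and 0.02 m and angle between cocoa_jar's own z axis and vertical below 0.1 rad and linear speed of cocoa_jar below 0.03 m/s and contact force between the fingers and cocoa_jar below 0.2 N) or (x of cocoa_jar in the frame of susan between -0.03 and 0.03 m and distance of cocoa_jar from where it was at the start of the episode below 0.015 m)) and ((x of green_cap_jar in the frame of susan between -0.03 and 0.03 m and distance of green_cap_jar from where it was at the start of the episode below 0.015 m and y of green_cap_jar in the frame of susan above 0.06 m) or (x of black_cap_jar in the frame of susan between -0.03 and 0.03 m and distance of black_cap_jar from where it was at the start of the episode below 0.015 m and y of black_cap_jar in the frame of susan above 0.06 m) or (x of salt_shaker in the frame of susan between -0.03 and 0.03 m and distance of salt_shaker from where it was at the start of the episode below 0.015 m and y of salt_shaker in the frame of susan above 0.06 m) or (x of cocoa_jar in the frame of susan between -0.03 and 0.03 m and distance of cocoa_jar from where it was at the start of the episode below 0.015 m and y of cocoa_jar in the frame of susan above 0.06 m)) and ((x of green_cap_jar in the frame of susan between -0.03 and 0.03 m and distance of green_cap_jar from where it was at the start of the episode below 0.015 m and y of green_cap_jar in the frame of susan below -0.06 m) or (x of black_cap_jar in the frame of susan between -0.03 and 0.03 m and distance of black_cap_jar from where it was at the start of the episode below 0.015 m and y of black_cap_jar in the frame of susan below -0.06 m) or (x of salt_shaker in the frame of susan between -0.03 and 0.03 m and distance of salt_shaker from where it was at the start of the episode below 0.015 m and y of salt_shaker in the frame of susan below -0.06 m) or (x of cocoa_jar in the frame of susan between -0.03 and 0.03 m and distance of cocoa_jar from where it was at the start of the episode below 0.015 m and y of cocoa_jar in the frame of susan below -0.06 m)) and horizontal distance between tea_box and susan below 0.03 m), for 0.2 s.
2. the tea box stands released in the middle of the coaster while the two jars still stand on the board (horizontal distance between tea_box and coaster below 0.015 m and angle between tea_box's own z axis and vertical below 0.1 rad and linear speed of tea_box below 0.02 m/s and contact force between the fingers and tea_box below 0.2 N and z of tea_box in the frame of coaster between 0.001 and 0.011 m and ((x of green_cap_jar in the frame of board between -0.055 and 0.055 m and y of green_cap_jar in the frame of board between -0.09 and 0.09 m and z of green_cap_jar in the frame of board between 0.008 and 0.02 m and angle between green_cap_jar's own z axis and vertical below 0.1 rad and linear speed of green_cap_jar below 0.03 m/s and contact force between the fingers and green_cap_jar below 0.2 N) or (x of green_cap_jar in the frame of susan between -0.03 and 0.03 m and distance of green_cap_jar from where it was at the start of the episode below 0.015 m)) and ((x of black_cap_jar in the frame of board between -0.055 and 0.055 m and y of black_cap_jar in the frame of board between -0.09 and 0.09 m and z of black_cap_jar in the frame of board between 0.008 and 0.02 m and angle between black_cap_jar's own z axis and vertical below 0.1 rad and linear speed of black_cap_jar below 0.03 m/s and contact force between the fingers and black_cap_jar below 0.2 N) or (x of black_cap_jar in the frame of susan between -0.03 and 0.03 m and distance of black_cap_jar from where it was at the start of the episode below 0.015 m)) and ((x of salt_shaker in the frame of board between -0.055 and 0.055 m and y of salt_shaker in the frame of board between -0.09 and 0.09 m and z of salt_shaker in the frame of board between 0.008 and 0.02 m and angle between salt_shaker's own z axis and vertical below 0.1 rad and linear speed of salt_shaker below 0.03 m/s and contact force between the fingers and salt_shaker below 0.2 N) or (x of salt_shaker in the frame of susan between -0.03 and 0.03 m and distance of salt_shaker from where it was at the start of the episode below 0.015 m)) and ((x of cocoa_jar in the frame of board between -0.055 and 0.055 m and y of cocoa_jar in the frame of board between -0.09 and 0.09 m and z of cocoa_jar in the frame of board between 0.008 and 0.02 m and angle between cocoa_jar's own z axis and vertical below 0.1 rad and linear speed of cocoa_jar below 0.03 m/s and contact force between the fingers and cocoa_jar below 0.2 N) or (x of cocoa_jar in the frame of susan between -0.03 and 0.03 m and distance of cocoa_jar from where it was at the start of the episode below 0.015 m)) and ((x of green_cap_jar in the frame of susan between -0.03 and 0.03 m and distance of green_cap_jar from where it was at the start of the episode below 0.015 m and y of green_cap_jar in the frame of susan above 0.06 m) or (x of black_cap_jar in the frame of susan between -0.03 and 0.03 m and distance of black_cap_jar from where it was at the start of the episode below 0.015 m and y of black_cap_jar in the frame of susan above 0.06 m) or (x of salt_shaker in the frame of susan between -0.03 and 0.03 m and distance of salt_shaker from where it was at the start of the episode below 0.015 m and y of salt_shaker in the frame of susan above 0.06 m) or (x of cocoa_jar in the frame of susan between -0.03 and 0.03 m and distance of cocoa_jar from where it was at the start of the episode below 0.015 m and y of cocoa_jar in the frame of susan above 0.06 m)) and ((x of green_cap_jar in the frame of susan between -0.03 and 0.03 m and distance of green_cap_jar from where it was at the start of the episode below 0.015 m and y of green_cap_jar in the frame of susan below -0.06 m) or (x of black_cap_jar in the frame of susan between -0.03 and 0.03 m and distance of black_cap_jar from where it was at the start of the episode below 0.015 m and y of black_cap_jar in the frame of susan below -0.06 m) or (x of salt_shaker in the frame of susan between -0.03 and 0.03 m and distance of salt_shaker from where it was at the start of the episode below 0.015 m and y of salt_shaker in the frame of susan below -0.06 m) or (x of cocoa_jar in the frame of susan between -0.03 and 0.03 m and distance of cocoa_jar from where it was at the start of the episode below 0.015 m and y of cocoa_jar in the frame of susan below -0.06 m))), for 0.2 s.
At the end, for the whole second after the job is handed in: The tea box stands upright on the coaster, its centre within 15 mm of the coaster's centre; all four jars stand upright and at rest within 15 mm of where each started on the lazy susan, whose disc is within 0.12 rad of its start angle (horizontal distance between tea_box and coaster below 0.015 m and angle between each of tea_box, green_cap_jar, black_cap_jar, salt_shaker, cocoa_jar's own z axis and vertical below 0.1 rad and linear speed of each of tea_box, green_cap_jar, black_cap_jar, salt_shaker, cocoa_jar below 0.02 m/s and contact force between the fingers and tea_box below 0.2 N and z of tea_box in the frame of coaster between 0.001 and 0.011 m and distance of each of green_cap_jar, black_cap_jar, salt_shaker, cocoa_jar from where it was at the start of the episode below 0.015 m and value of joint susan_disc between -0.12 and 0.12 rad); the robot touches nothing.
It fails at once if the lazy susan was spun more than 0.2 rad (value of joint susan_disc above 0.2 rad or value of joint susan_disc below -0.2 rad).
It also fails if it takes over 138 s, if anything falls off the work surface, if the arm or the gripper's body presses on something with over 40 N, if the wrist force passes 120 N, or if a joint passes its speed limit or range.

ROBOT

A 6-joint arm with a two-finger parallel gripper is mounted at the origin on a cart in front of the work surface, level with it; the furniture and walls round the work are solid. World frame = base frame: x ahead of the robot, y to its left, z up, the work surface at z = 0. Lengths are in mm, angles in rad, forces in N, time in s.
With the tool pointing down it reaches from about 400 to 925 mm from the base axis. Payload 12.5 kg.
Tool frame: the origin (TCP) lies midway between the tips of the shut fingers; the grasp point (between the pads) lies 19 mm behind it (env.tcp_to_grasp is the distance from the TCP to the grasp point, in mm); z points along the fingers, y is the line along which they close (so a half turn about z gives the same grasp; the last joint's range is limited). The gripper opens to 95 mm and grips with 3 to 60 N. Pads are 20 mm wide; open, the fingers measure 119 mm over their backs; the gripper's body (75 mm by 180 mm) begins 59 mm behind the grasp point.
Start: joints at [1.162, 0.491, 1.559, -0, 1.092, -0.106], TCP at [186.354, 596.589, 214.661] pointing down, gripper open.
Joint ranges: [-3.1, 3.1], [-0.84, 2.19], [0.05, 2.79], [-1.13, 4.28], [0.06, 2.93], [-2.69, 2.69]. Speed limits (rad/s): [2.22, 2.22, 2.79, 3.14, 3.14, 3.14].

INTERFACE

Orientations are given as [roll, pitch, yaw] about the fixed x, y, z axes, in that order (R = Rz(yaw) Ry(pitch) Rx(roll)).
In Python, from cell import env gives the robot as it stands. The module is installed in compiled form; this text tells all that it offers.
- The arm moves only by the tool step_arm, never from a script. Its argument "plan" is a list that holds one entry, the list of rows, each a list of 5 numbers: the shift along the tool's x, y, z in mm, then the turn about the tool's z in degrees, then the opening, from -1 (shut) to 1 (fully open). A call has 1 to 8 rows; each row is the pose to reach, as a shift and turn from the pose commanded when the call began, along the tool's axes at that moment; what a row does not reach only later rows make up. A row lasts 1/12 s, in which the tool goes at most 41.7 mm and 7.16 degrees, less where a joint would pass 70% of its speed; a pose out of reach is approached as far as the arm can. A call with a gripper value outside its range is refused whole. The fingers move at their own pace and stop on an object; the grip force is fixed at half the most. Time passes only in rows, so rows that repeat a pose let the fingers close. It gives the time, the measured TCP pose, the force, the opening and the grip force at its end, in the units of the state.
- env.state(): the state, without advancing time (a new reading comes with each control period).
- env.read_camera(name): name is "side" or "top" or "wrist"; returns the picture (400x640x3 uint8, blue, green, red); there is no depth.
- env.get_calibration(name): a dict with "K" (3x3 intrinsics, pixels), "extrinsics" (4x4, takes a point from world to camera coordinates). Camera axes: x right, y up, looking along -z (the intrinsics and any distortion apply to the point x, -y, -z); pixel columns grow to the right and rows downward; lengths in mm; the calibration is good to about 2 mm. A picture is of the moment at which its call begins: read the wrist's pose just before it. get_calibration takes no time and is no camera call; for the wrist camera it gives the pose at the moment of the call.
- env.job_done(): hands the job in; it is judged then, once.
The state is a dict: "t": time; "joints": joint angles; "qvel": joint speeds; "tau": joint torques, N m; "eef_pos": TCP position; "tcp_rot": TCP orientation; "ft_force": force on the tool from outside, world axes, zero at the start; "moment": the same for the moment, N m; "opening": opening from 0.0 (shut) to 1.0 (fully open); "grip_force": force on a finger pad.
Only numpy, scipy, OpenCV 4.12 (cv2) and the standard library are available. Lean on these libraries where they do the work, as an engineer would, in place of code of your own. Each camera call takes 0.05 s, during which the arm holds its last target. There are 200 camera calls.

## Working session

There is one attempt and no reset: what is moved stays moved. The work goes in short steps, Python scripts to look and compute and a tool call to move; the robot and the scene stay as the last step left them, time stands still between calls to the robot, and variables do not carry over. Pictures are saved under pics/ and viewed, at most 18 in all, crops included, and the job is handed in when it is done.

Besides the shell and the picture viewer there is one more tool, called after "Emit:" by a JSON object that holds its "fn" and its "kwargs". step_arm: Moves the arm, as the interface text tells. Its arguments: {"type":"object","properties":{"plan":{"type":"array"}},"required":["plan"]}

```bash
mkdir -p pics
python3 - <<'E'
from cell import env
import cv2
print(env.state())
for n in("top","side"):
    im=env.read_camera(n); cv2.imwrite(f"pics/{n}0.png",im)
    c=env.get_calibration(n); print(n,c)
E
```

```text
{'t': 0.0, 'joints': array([ 1.16239014e+00,  4.91586792e-01,  1.55949200e+00, -1.98829265e-05,
        1.09170098e+00, -1.05585545e-01]), 'qvel': array([ 0.00151613, -0.00029986, -0.00023324,  0.00050732,  0.0014615 ,
        0.00052264]), 'tau': array([ 6.50090478e-04, -6.12653732e+01, -2.58185077e+01,  6.93249959e-02,
        4.81622654e-02, -7.76069078e-05]), 'eef_pos': array([186.25181369, 596.32496179, 214.03018345]), 'tcp_rot': array([-3.14041029e+00, -1.07573824e-04,  2.83878113e+00]), 'ft_force': array([-0.28964592, -0.61580126,  0.46930263]), 'moment': array([-0.01254453, -0.02100341,  0.0713826 ]), 'grip_force': 0.0, 'opening': 0.9969910272063337}
top {'K': array([[420.91633797,   0.        , 319.98138641],
       [  0.        , 420.91633797, 195.13047197],
       [  0.        ,   0.        ,   1.        ]]), 'extrinsics': array([[-9.59773277e-02, -9.95374361e-01, -4.27014312e-03,
         1.99825182e+02],
       [ 9.73953953e-01, -9.47955491e-02,  2.05979372e-01,
        -5.02863032e+02],
       [-2.05431376e-01,  1.56104269e-02,  9.78547017e-01,
        -1.24905845e+03],
       [ 0.00000000e+00,  0.00000000e+00,  0.00000000e+00,
         1.00000000e+00]])}
side {'K': array([[383.27422718,   0.        , 314.7486386 ],
       [  0.        , 383.27422718, 195.16391257],
       [  0.        ,   0.        ,   1.        ]]), 'extrinsics': array([[-9.91376995e-01, -1.30861200e-01,  6.85567347e-03,
         5.43878686e+02],
       [ 1.13328158e-01, -8.29934011e-01,  5.46229134e-01,
         4.84470278e+01],
       [-6.57904431e-02,  5.42295938e-01,  8.37607744e-01,
        -1.15710903e+03],
       [ 0.00000000e+00,  0.00000000e+00,  0.00000000e+00,
         1.00000000e+00]])}
```

View pics/top0.png

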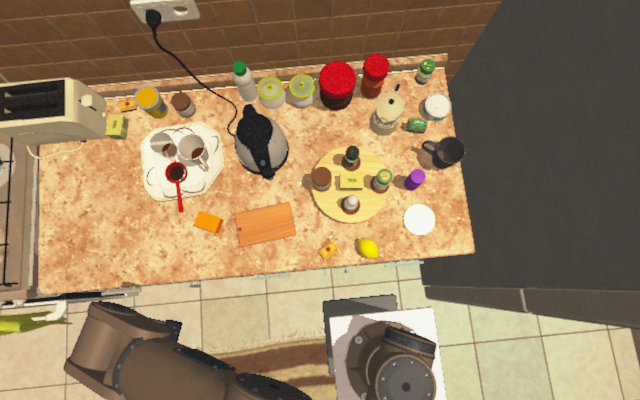

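View pics/side0.png

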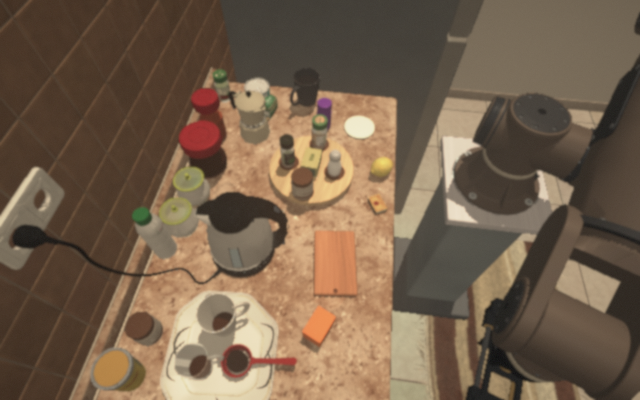

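The top view shows the tea box at (351,182) with its long side horizontal. The black cap jar (351,157) and the salt shaker (351,204) are at its long sides. Cocoa (321,179) and green (382,181) are at its ends. The board is at (265,224) and the coaster at (419,220). The side view shows the same arrangement. I'll zoom in for pixel accuracy.

```bash
cat > h.py <<'E'
from cell import env
import numpy as np, cv2
def ray(n,u,v,z,cal=None):
    c=cal or env.get_calibration(n); K=c["K"];E=c["extrinsics"];R=E[:3,:3];o=-R.T@E[:3,3]
    d=np.linalg.solve(K,[u,v,1.]);d=R.T@(d*[1,-1,-1]); return (o+d*(z-o[2])/d[2])[:2]
def proj(n,p,cal=None):
    c=cal or env.get_calibration(n);E=c["extrinsics"];q=E[:3,:3]@np.asarray(p,float)+E[:3,3];q=q*[1,-1,-1];q=c["K"]@q;return q[:2]/q[2]
E
python3 - <<'E'
from h import *
im=cv2.imread("pics/top0.png")
cv2.imwrite("pics/topc.png",cv2.resize(im[140:250,300:445],None,fx=5,fy=5,interpolation=cv2.INTER_CUBIC))
for nm,u,v,z in(("susan",351,184,30),("box",351,181,75),("coaster",419,220,6),("board",265,224,14)):print(nm,ray("top",u,v,z))
# coaster / board contours
hsv=cv2.cvtColor(im,cv2.COLOR_BGR2HSV)
m=((hsv[...,2]>200)&(hsv[...,1]<40)).astype(np.uint8);m[:,:395]=0;m[:200]=0;m[245:]=0;m[:,445:]=0
c=max(cv2.findContours(m,0,1)[0],key=cv2.contourArea);print(cv2.fitEllipse(c))
p=cv2.fitEllipse(c)[0];print("coaster",ray("top",*p,6))
E
```

```text
susan [550.89162069  48.88286795]
box [549.90601542  52.0636461 ]
coaster [ 419.22318708 -154.43153316]
board [452.36168464 330.70940557]
((418.96441650390625, 219.23951721191406), (29.309261322021484, 30.981409072875977), 130.542724609375)
coaster [ 421.64097318 -154.66978317]
```

View pics/topc.png

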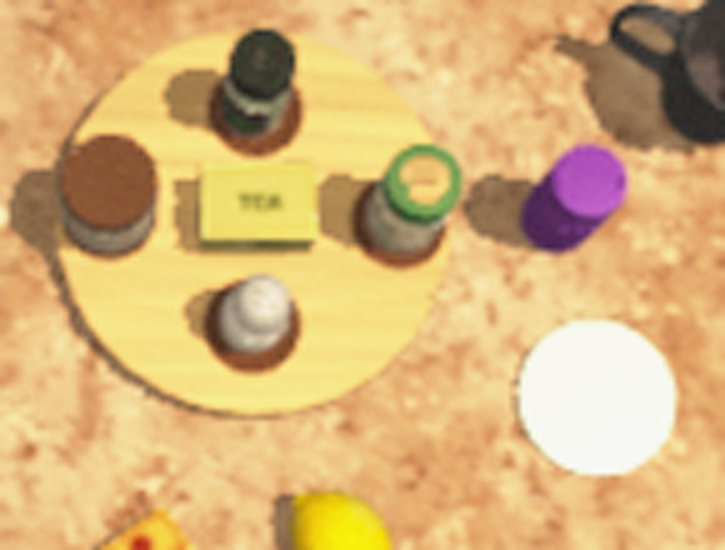

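Run:
```python
from h import *
f=lambda x,y:(300+(x+.5)/5-.5,140+(y+.5)/5-.5)
P=lambda x,y,z:ray("top",*f(x,y),z).round(1)
print("disc",P(256,223,30))
print("black top",P(263,60,135),"foot mark",P(255,116,30)); print("salt",P(265,293,120),"mark",P(252,328,30))
print("cocoa",P(108,182,107),"green",P(423,183,136))
c=[P(*q,75) for q in((202,163),(318,165),(313,238),(198,236))];print("box",np.mean(c,0),c)
im=cv2.imread("pics/side0.png")
cv2.imwrite("pics/sidec.png",cv2.resize(im[110:215,255:415],None,fx=5,fy=5,interpolation=cv2.INTER_CUBIC))
im=cv2.imread("pics/top0.png");hsv=cv2.cvtColor(im,cv2.COLOR_BGR2HSV)
print(hsv[224,265],hsv[215,225])
m=((hsv[...,0]<14)&(hsv[...,1]>130)&(hsv[...,2]>120)).astype(np.uint8);m[:,:228]=0;m[:,305:]=0;m[:198]=0;m[252:]=0
c=max(cv2.findContours(m,0,1)[0],key=cv2.contourArea);r=cv2.minAreaRect(c);print(r,ray("top",*r[0],14),[ray("top",*b,14).round() for b in cv2.boxPoints(r)])
```

```text
disc [550.3  49.6]
black top [624.2  44.3] foot mark [620.3  42.4]
salt [487.3  57.4] mark [483.4  59.6]
cocoa [566.2 142. ] green [540.3 -40.1]
box [554.05   51.125] [array([580.9,  82.6]), array([572.7,  11.8]), array([527.3,  20.2]), array([535.3,  89.9])]
[ 15 173 237] [ 18 107 237]
((241.3916778564453, 235.36988830566406), (42.587120056152344, 23.292449951171875), 42.08916473388672) [423.75472546 406.69914781] [array([449., 479.]), array([499., 428.]), array([399., 334.]), array([350., 386.])]
```

View pics/sidec.png

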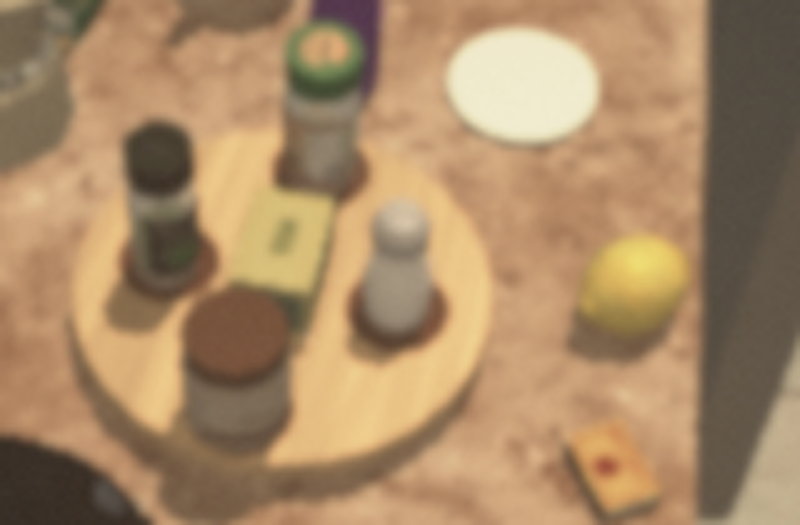

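The side view agrees with the top view: black and salt flank the long sides. I'll move above the susan for a look from the wrist camera.

Emit:
{"fn": "step_arm", "kwargs": {"plan": [[[-256,-206,-23,0,1],[-256,-206,-23,0,1],[-256,-206,-23,0,1],[-256,-206,-23,0,1],[-256,-206,-23,0,1],[-256,-206,-23,0,1],[-256,-206,-23,0,1],[-256,-206,-23,0,1]]]}}

```text
t: 0.77
eef_pos: [370.0, 321.5, 237.7]
tcp_rot: [-3.141, -0.0, 2.839]
ft_force: [0.5, 1.7, 0.2]
opening: 1.001
grip_force: 0.0
```

Emit:
{"fn": "step_arm", "kwargs": {"plan": [[[-256,-206,-23,-10.7,1],[-256,-206,-23,-10.7,1],[-256,-206,-23,-10.7,1],[-256,-206,-23,-10.7,1],[-256,-206,-23,-10.7,1],[-256,-206,-23,-10.7,1],[-256,-206,-23,-10.7,1],[-256,-206,-23,-10.7,1]]]}}

```text
t: 1.43
eef_pos: [552.0, 49.8, 260.5]
tcp_rot: [3.141, -0.0, 3.025]
ft_force: [0.5, 1.1, 0.2]
opening: 1.003
grip_force: 0.0
```

```bash
cat >> h.py <<'E'
from scipy.spatial.transform import Rotation as Ro
def to(x,y,z,yaw=3.026):
    s=env.state();R=Ro.from_euler("xyz",s["tcp_rot"]).as_matrix()
    d=R.T@(np.array([x,y,z])-s["eef_pos"]); t=-np.degrees((yaw-s["tcp_rot"][2]+np.pi)%(2*np.pi)-np.pi)
    print("to",(x,y,z),"shift",d.round(1),"turn",round(t,2),"dist",np.linalg.norm(d).round())
def st():
    s=env.state();print("t %.1f"%s["t"],s["eef_pos"].round(1),s["tcp_rot"].round(3),"F",s["ft_force"].round(1),"op",round(s["opening"],3),"g",round(s["grip_force"],1))
E
python3 - <<'E'
from h import *
c=env.get_calibration("wrist");im=env.read_camera("wrist");cv2.imwrite("pics/w0.png",im);np.save("w0.npy",c["extrinsics"])
st();print(c);print(to(552,50,260))
E
```

```text
t 1.5 [555.8  44.8 260.7] [-3.140e+00  2.000e-03  3.023e+00] F [-0.7 -4.1 -1.6] op 1.0 g 0.0
{'K': array([[307.71375041,   0.        , 321.15818732],
       [  0.        , 307.71375041, 198.63993865],
       [  0.        ,   0.        ,   1.        ]]), 'extrinsics': array([[ 1.15282421e-01,  9.93331762e-01, -1.40482032e-03,
        -1.11963715e+02],
       [-9.54245529e-01,  1.10353173e-01, -2.77916620e-01,
         5.65402361e+02],
       [-2.75908380e-01,  3.33794443e-02,  9.60604174e-01,
        -2.84696559e+02],
       [ 0.00000000e+00,  0.00000000e+00,  0.00000000e+00,
         1.00000000e+00]])}
to (552, 50, 260) shift [4.4 4.7 0.7] turn -0.18 dist 6.0
None
```

View pics/w0.png

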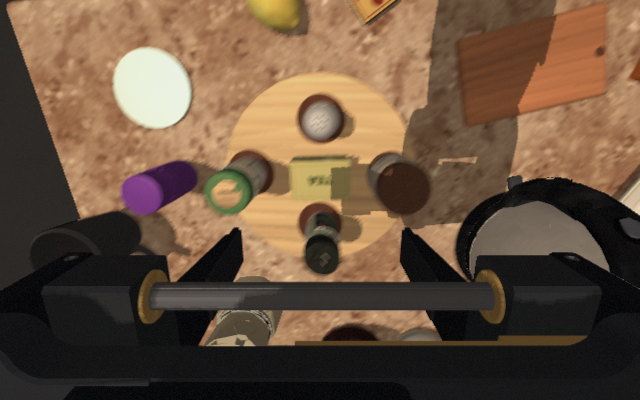

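The wrist view shows salt (322,118), box (322,178), black (322,235), green (237,180), cocoa (398,180), the coaster (152,87) and part of the board. The arm was still settling, so I'll hold still and take a crop.

Emit:
{"fn": "step_arm", "kwargs": {"plan": [[[0,0,0,0,1],[0,0,0,0,1],[0,0,0,0,1],[0,0,0,0,1],[0,0,0,0,1],[0,0,0,0,1]]]}}

```text
t: 1.98
eef_pos: [551.0, 52.8, 260.7]
tcp_rot: [3.141, 0.0, 3.027]
ft_force: [0.0, 0.2, 0.7]
opening: 0.998
grip_force: 0.0
```

Run:
```python
from h import *
st();c=env.get_calibration("wrist");im=env.read_camera("wrist");cv2.imwrite("pics/w1.png",im);np.save("w1.npy",c["extrinsics"]);st()
cv2.imwrite("pics/w1c.png",cv2.resize(im[65:275,200:440],None,fx=2.8,fy=2.8,interpolation=cv2.INTER_CUBIC))
hsv=cv2.cvtColor(im,cv2.COLOR_BGR2HSV);m=((hsv[...,2]>190)&(hsv[...,1]<50)).astype(np.uint8);m[:,230:]=0;m[150:]=0
k=max(cv2.findContours(m,0,1)[0],key=cv2.contourArea);e=cv2.fitEllipse(k);print(e,"coaster",ray("wrist",*e[0],6,c))
for b in((459,43),(605,3),(606,92),(471,125)):print("board",ray("wrist",*b,14,c))
```

```text
t 2.0 [551.   52.8 260.7] [3.141 0.    3.027] F [0.  0.2 0.7] op 0.998 g 0.0
t 2.0 [551.1  52.6 260.7] [3.141 0.    3.027] F [ 0.  -0.1 -0.1] op 1.002 g 0.0
((151.458740234375, 86.5551986694336), (70.61721801757812, 83.09843444824219), 143.80276489257812) coaster [ 419.23195027 -155.41142734]
board [414.06038562 237.73968722]
board [390.30667615 409.63847114]
board [492.82609608 425.0400394 ]
board [514.6920506  254.43256529]
```

View pics/w1c.png

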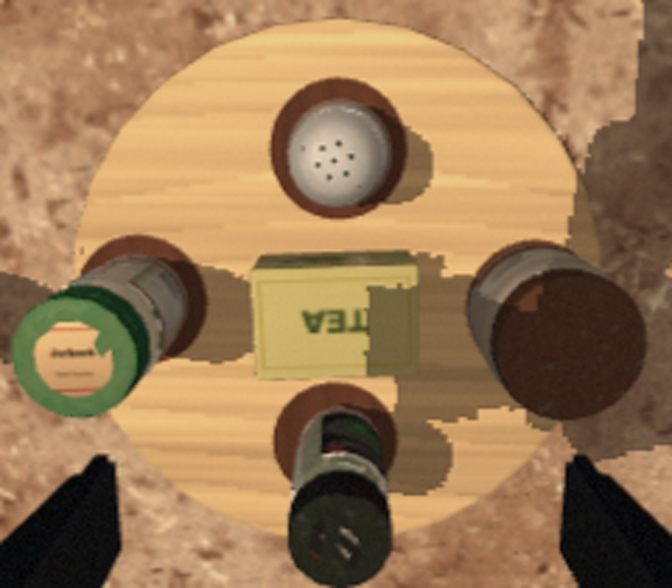

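Run:
```python
from h import *
c=env.get_calibration("wrist");c["extrinsics"]=np.load("w1.npy")
P=lambda x,y,z:ray("wrist",200+(x+.5)/2.8-.5,65+(y+.5)/2.8-.5,z,c).round(1)
print("salt",P(335,160,120),"mark",P(338,147,30));print("black",P(340,535,135),"mark",P(335,445,30))
b=[P(*q,75) for q in((257,269),(415,265),(418,374),(259,378))];print("box",np.mean(b,0),b)
print("disc edges",P(75,300,30),P(603,290,30),P(337,18,30))
print("cocoa",P(569,342,107),"green",P(75,353,136))
# predicted projections as check, feet
for nm,p in(("black foot",(622,43,30)),("black top",(622,43,135))):
    u=proj("wrist",p,c);print(nm,((u-[200,65])*2.8).round())
```

```text
salt [484.1  57.6] mark [481.9  58.6]
black [620.3  43.8] mark [623.6  40.8]
box [552.025  50.35 ] [array([525.7,  19.9]), array([531.5,  85.2]), array([578.4,  82.2]), array([572.5,  14.1])]
disc edges [537.2 -72.8] [560.7 175. ] [428.3  64.3]
cocoa [562.7 139.5] green [538.9 -41.2]
black foot [338. 441.]
black top [337. 538.]
```

Emit:
{"fn": "step_arm", "kwargs": {"plan": [[[-71,-1,60,0,0.8],[-71,-1,60,0,0.8],[-71,-1,60,0,0.8],[-71,-1,60,0,0.8],[-71,-1,60,0,0.8],[-71,-1,60,0,0.8],[-71,-1,60,0,0.8],[-71,-1,60,0,0.8]]]}}

```text
t: 2.7
eef_pos: [621.5, 42.9, 202.0]
tcp_rot: [3.141, 0.002, 3.026]
ft_force: [-0.4, -0.2, -0.3]
opening: 0.9
grip_force: 0.0
```

Run:
```python
from h import *
st();c=env.get_calibration("wrist");im=env.read_camera("wrist");cv2.imwrite("pics/w2.png",im)
to(621.5,43.5,71)
for p in((621.5,43.5,135),(621.5,43.5,30)):print(proj("wrist",p,c).round(1))
```

```text
t 2.7 [621.5  42.9 202. ] [3.141e+00 2.000e-03 3.026e+00] F [-0.4 -0.2 -0.3] op 0.9 g 0.0
to (621.5, 43.5, 71) shift [  0.3   0.6 130.8] turn -0.01 dist 131.0
[323.  210.4]
[322.6 181.2]
```

View pics/w2.png

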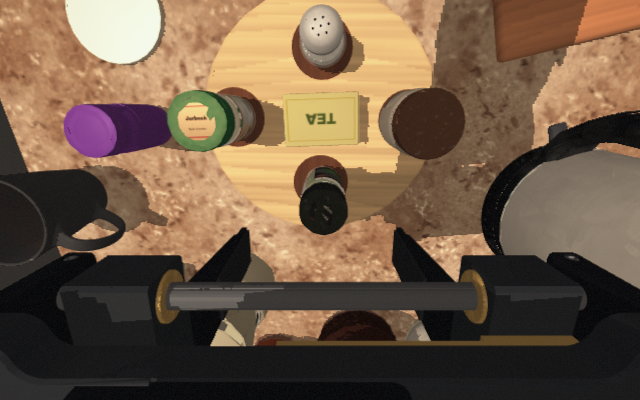

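The jar's cap is at (323,209), which matches the prediction of (323,210). I'll descend and grip.

Emit:
{"fn": "step_arm", "kwargs": {"plan": [[[0,0,35,0,0.5],[0,0,70,0,0.5],[0,0,95,0,0.5],[0,0,115,0,0.5],[0,0,128,0,0.5],[0,0,130,0,0.5],[0,0,130,0,0.5],[0,0,130,0,0.5]]]}}

```text
t: 3.42
eef_pos: [622.2, 42.7, 71.7]
tcp_rot: [3.141, 0.001, 3.026]
ft_force: [0.1, -0.4, -0.3]
opening: 0.751
grip_force: 0.0
```

Emit:
{"fn": "step_arm", "kwargs": {"plan": [[[0,0,0,0,0.2],[0,0,0,0,0.0],[0,0,0,0,-0.1],[0,0,0,0,-0.2],[0,0,0,0,-0.3],[0,0,0,0,-0.5],[0,0,0,0,-0.7],[0,0,0,0,-0.7]]]}}

```text
t: 4.08
eef_pos: [621.9, 42.7, 70.8]
tcp_rot: [3.141, 0.0, 3.025]
ft_force: [0.1, 0.5, 5.1]
opening: 0.427
grip_force: 30.0
```

Run:
```python
from h import *
st()
```

```text
t 4.1 [621.9  42.7  70.8] [3.141 0.    3.025] F [0.1 0.5 5.1] op 0.427 g 30.0
```

Emit:
{"fn": "step_arm", "kwargs": {"plan": [[[0,0,-10,0,-0.7],[0,0,-40,0,-0.7],[0,0,-80,0,-0.7],[0,0,-120,0,-0.7],[0,0,-150,0,-0.7],[40,0,-150,0,-0.7],[80,0,-150,0,-0.7],[120,0,-150,0,-0.7]]]}}

```text
t: 4.75
eef_pos: [500.8, 56.6, 221.0]
tcp_rot: [3.141, 0.0, 3.025]
ft_force: [0.1, -0.7, -1.1]
opening: 0.426
grip_force: 30.0
```

Emit:
{"fn": "step_arm", "kwargs": {"plan": [[[30,30,0,0,-0.7],[60,60,0,0,-0.7],[85,95,0,0,-0.7],[92,135,0,0,-0.7],[92,175,0,0,-0.7],[92,215,0,0,-0.7],[92,255,0,0,-0.7],[92,290,0,0,-0.7]]]}}

```text
t: 5.42
eef_pos: [444.4, 357.7, 221.1]
tcp_rot: [3.141, 0.0, 3.026]
ft_force: [0.9, -0.0, -1.0]
opening: 0.427
grip_force: 30.0
```

Emit:
{"fn": "step_arm", "kwargs": {"plan": [[[0,22,0,0,-0.7],[0,22,0,0,-0.7],[0,22,0,0,-0.7],[0,22,0,0,-0.7]]]}}

```text
t: 5.75
eef_pos: [447.0, 376.5, 220.6]
tcp_rot: [-3.141, -0.0, 3.026]
ft_force: [-0.0, -0.6, -0.8]
opening: 0.423
grip_force: 30.0
```

Run:
```python
from h import *
st();to(447,377,56,3.025)
im=env.read_camera("top");cv2.imwrite("pics/t3.png",cv2.resize(im[120:270,200:450],None,fx=3,fy=3))
```

```text
t 5.8 [447.  376.5 220.6] [-3.141 -0.     3.026] F [-0.  -0.6 -0.8] op 0.423 g 30.0
to (447, 377, 56) shift [ -0.    0.5 164.6] turn 0.04 dist 165.0
```

View pics/t3.png

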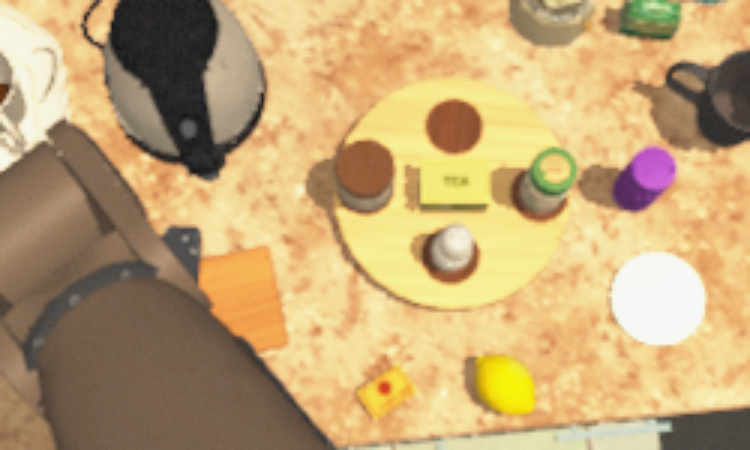

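The black jar is lifted, the susan hasn't turned, and the arm covers the board's left half. Lowering now.

Emit:
{"fn": "step_arm", "kwargs": {"plan": [[[0,0,40,0,-0.7],[0,0,80,0,-0.7],[0,0,115,0,-0.7],[0,0,140,0,-0.7],[0,0,153,0,-0.7],[0,0,160,0,-0.7],[0,0,163,0,-0.7],[0,0,165,0,-0.7]]]}}

```text
t: 6.47
eef_pos: [447.8, 376.8, 56.1]
tcp_rot: [3.141, 0.001, 3.025]
ft_force: [-0.5, 1.3, -2.3]
opening: 0.424
grip_force: 30.0
```

Emit:
{"fn": "step_arm", "kwargs": {"plan": [[[0,0,0,0,-0.7],[0,0,0.5,0,-0.7],[0,0,0.5,0,-0.7]]]}}

```text
t: 6.72
eef_pos: [447.7, 377.3, 55.9]
tcp_rot: [3.141, 0.001, 3.026]
ft_force: [0.0, -1.1, -1.7]
opening: 0.426
grip_force: 30.0
```

Emit:
{"fn": "step_arm", "kwargs": {"plan": [[[0,0,0.7,0,-0.7],[0,0,1.2,0,-0.7],[0,0,1.2,0,-0.7],[0,0,1.2,0,-0.05],[0,0,1.2,0,0.1],[0,0,1.2,0,0.3],[0,0,1.2,0,0.5],[0,0,1.2,0,0.5]]]}}

```text
t: 7.38
eef_pos: [447.4, 377.1, 53.8]
tcp_rot: [3.142, -0.0, 3.026]
ft_force: [0.7, -0.1, -0.8]
opening: 0.697
grip_force: 0.0
```

Emit:
{"fn": "step_arm", "kwargs": {"plan": [[[0,0,-30,0,0.5],[0,0,-70,0,0.5],[0,0,-110,0,0.5],[0,0,-150,0,0.5],[0,0,-165,0,0.5],[0,-40,-165,0,0.5],[0,-80,-165,0,0.5],[0,-120,-165,0,0.5]]]}}

```text
t: 8.05
eef_pos: [432.7, 256.9, 219.0]
tcp_rot: [3.141, 0.001, 3.027]
ft_force: [1.1, 0.1, 0.2]
opening: 0.752
grip_force: 0.0
```

Run:
```python
from h import *
st();to(485,57.5,200)
```

```text
t 8.1 [432.7 256.9 219. ] [3.141e+00 1.000e-03 3.027e+00] F [1.1 0.1 0.2] op 0.752 g 0.0
to (485, 57.5, 200) shift [ -74.7 -192.1   19. ] turn 0.06 dist 207.0
```

Emit:
{"fn": "step_arm", "kwargs": {"plan": [[[-15,-40,5,0,0.5],[-30,-80,10,0,0.5],[-45,-118,15,0,0.5],[-60,-155,18,0,0.5],[-72,-185,19,0,0.5],[-75,-192,19,0,0.5],[-75,-192,19,0,0.5],[-75,-192,19,0,0.5]]]}}

```text
t: 8.72
eef_pos: [485.6, 58.7, 199.8]
tcp_rot: [3.141, -0.0, 3.024]
ft_force: [0.2, -0.3, -0.1]
opening: 0.749
grip_force: 0.0
```

Emit:
{"fn": "step_arm", "kwargs": {"plan": [[[0,0,0,0,0.5],[0,0,0,0,0.5]]]}}

```text
t: 8.88
eef_pos: [485.4, 59.8, 199.9]
tcp_rot: [3.141, 0.0, 3.027]
ft_force: [-0.6, -0.0, 0.8]
opening: 0.75
grip_force: 0.0
```

Run:
```python
from h import *
st();c=env.get_calibration("wrist");im=env.read_camera("wrist");cv2.imwrite("pics/w4.png",im)
to(485,57.5,66)
for p in((485,57.5,120),(485,57.5,30)):print(proj("wrist",p,c).round(1))
im=env.read_camera("top");cv2.imwrite("pics/t4.png",cv2.resize(im[120:270,200:450],None,fx=3,fy=3))
```

```text
t 8.9 [485.4  59.8 199.9] [3.141 0.    3.027] F [-0.6 -0.   0.8] op 0.75 g 0.0
to (485, 57.5, 66) shift [  0.2  -2.3 133.9] turn 0.07 dist 134.0
[319.5 205.6]
[320.  181.8]
```

View pics/w4.png

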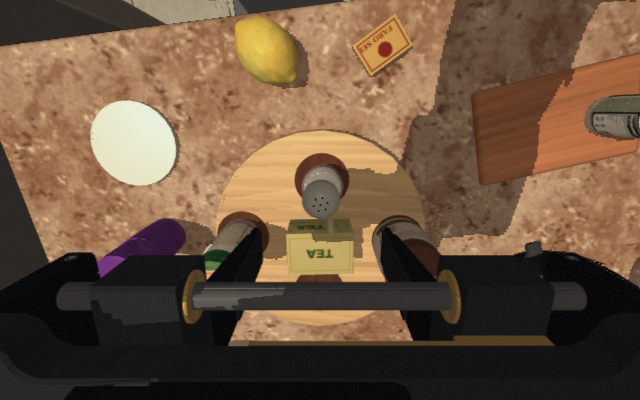

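The salt top is at (320,201), matching the prediction, and the black jar stands on the board. Descending on the salt shaker.

Emit:
{"fn": "step_arm", "kwargs": {"plan": [[[0,-2,35,0,0.4],[0,-2,70,0,0.4],[0,-2,95,0,0.4],[0,-2,115,0,0.4],[0,-2,128,0,0.4],[0,-2,133,0,0.4],[0,-2,133,0,0.4],[0,-2,133,0,0.4]]]}}

```text
t: 9.65
eef_pos: [485.7, 56.9, 67.3]
tcp_rot: [3.141, 0.0, 3.026]
ft_force: [-0.1, -0.0, 0.6]
opening: 0.702
grip_force: 0.0
```

Emit:
{"fn": "step_arm", "kwargs": {"plan": [[[0,0,0,0,0.2],[0,0,0,0,0.1],[0,0,0,0,0.0],[0,0,0,0,-0.1],[0,0,0,0,-0.2],[0,0,0,0,-0.5],[0,0,0,0,-0.7],[0,0,0,0,-0.7]]]}}

```text
t: 10.32
eef_pos: [485.6, 56.5, 67.0]
tcp_rot: [3.142, 0.0, 3.026]
ft_force: [-0.5, -0.2, 4.8]
opening: 0.399
grip_force: 30.0
```

The opening of 38 mm is less than the shaker's 44 mm, so I'll check before lifting.

Run:
```python
from h import *
st();a=env.read_camera("wrist");b=env.read_camera("side");t=env.read_camera("top")
b2=cv2.resize(b[100:220,250:410],(533,400));t2=cv2.resize(t[140:250,300:445],(527,400))
cv2.imwrite("pics/m5.png",cv2.resize(np.vstack([cv2.resize(a,(800,500))[120:460],np.hstack([b2,t2])[:, :800]]) if 0 else np.hstack([b2[:, :400],cv2.resize(a[100:340,200:440],(400,400))]),(800,400)))
```

```text
t 10.3 [485.6  56.5  67. ] [3.142 0.    3.026] F [-0.5 -0.2  4.8] op 0.399 g 30.0
```

View pics/m5.png

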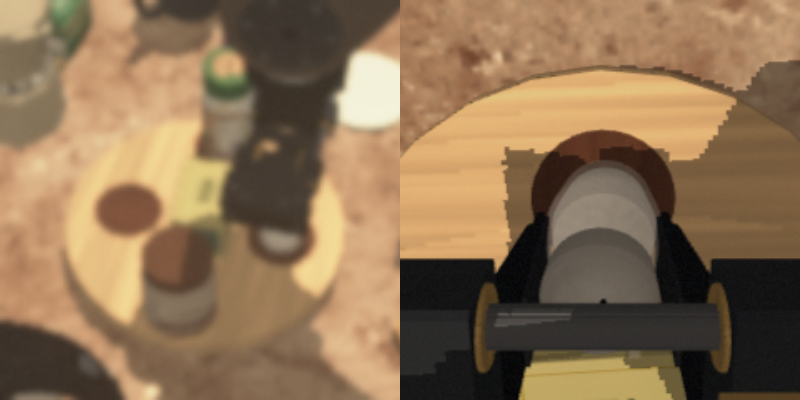

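The shaker is centred and upright between the pads, with its body tapering at that height. Lifting gently.

Emit:
{"fn": "step_arm", "kwargs": {"plan": [[[0,0,-4,0,-0.7],[0,0,-10,0,-0.7],[0,0,-20,0,-0.7],[0,0,-40,0,-0.7],[0,0,-70,0,-0.7],[0,0,-105,0,-0.7],[0,0,-140,0,-0.7],[0,0,-140,0,-0.7]]]}}

```text
t: 11.13
eef_pos: [487.4, 56.6, 212.8]
tcp_rot: [3.141, 0.009, 3.026]
ft_force: [0.3, -0.0, -0.3]
opening: 0.4
grip_force: 29.6
```

Run:
```python
from h import *
st();to(459,287,207,3.026)
a=env.read_camera("wrist");b=env.read_camera("side")
cv2.imwrite("pics/m6.png",np.hstack([cv2.resize(b[60:260,230:430],(400,400)),cv2.resize(a[100:340,200:440],(400,400))]))
```

```text
t 11.1 [487.4  56.6 212.8] [3.141 0.009 3.026] F [ 0.3 -0.  -0.3] op 0.4 g 29.6
to (459, 287, 207) shift [ 54.9 225.6   5.5] turn -0.01 dist 232.0
```

View pics/m6.png

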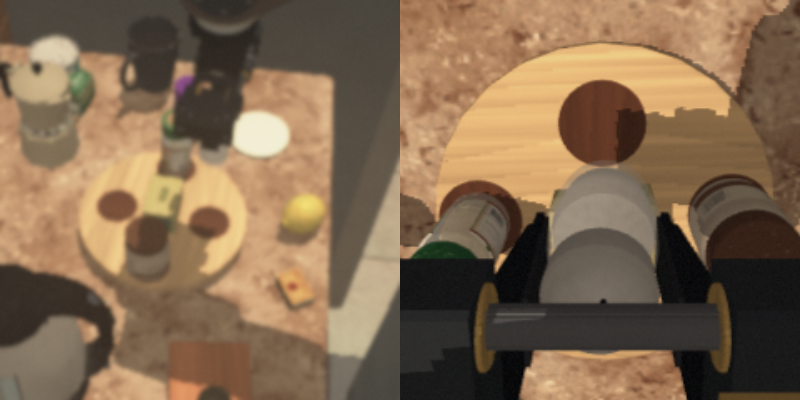

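The shaker is held, with both near marks now empty and the box and end jars unmoved. Taking it to the board.

Emit:
{"fn": "step_arm", "kwargs": {"plan": [[[12,38,5,0,-0.7],[22,76,5,0,-0.7],[32,114,5,0,-0.7],[42,152,5,0,-0.7],[50,188,5,0,-0.7],[54,215,5,0,-0.7],[55,226,5,0,-0.7],[55,226,5,0,-0.7]]]}}

```text
t: 11.9
eef_pos: [456.3, 289.0, 200.3]
tcp_rot: [-3.141, -0.002, 3.028]
ft_force: [-0.0, -1.4, -1.4]
opening: 0.398
grip_force: 29.6
```

Emit:
{"fn": "step_arm", "kwargs": {"plan": [[[0,0,0,0,-0.7],[0,0,0,0,-0.7],[0,0,0,0,-0.7]]]}}

```text
t: 12.15
eef_pos: [457.1, 286.1, 201.6]
tcp_rot: [-3.141, -0.001, 3.024]
ft_force: [-0.4, 0.3, 0.1]
opening: 0.398
grip_force: 29.6
```

Run:
```python
from h import *
st();to(459,287,52,3.026)
```

```text
t 12.2 [457.1 286.1 201.6] [-3.141e+00 -1.000e-03  3.024e+00] F [-0.4  0.3  0.1] op 0.398 g 29.6
to (459, 287, 52) shift [ -1.8   1.2 149.6] turn -0.11 dist 150.0
```

Emit:
{"fn": "step_arm", "kwargs": {"plan": [[[0,0,40,0,-0.7],[0,0,78,0,-0.7],[0,0,110,0,-0.7],[0,0,132,0,-0.7],[0,0,142,0,-0.7],[0,0,147,0,-0.7],[0,0,149,0,-0.7],[0,0,149,0,-0.7]]]}}

```text
t: 12.82
eef_pos: [457.6, 287.3, 53.6]
tcp_rot: [3.141, 0.001, 3.025]
ft_force: [-0.4, -0.6, -0.8]
opening: 0.398
grip_force: 29.6
```

Emit:
{"fn": "step_arm", "kwargs": {"plan": [[[0,0,0.5,0,-0.7],[0,0,1,0,-0.7],[0,0,1,0,-0.7]]]}}

```text
t: 13.07
eef_pos: [457.4, 287.5, 52.7]
tcp_rot: [3.141, 0.001, 3.026]
ft_force: [0.2, 0.1, -1.2]
opening: 0.397
grip_force: 29.6
```

Contact is expected near 51, so I'll lower it a little more, release and retreat.

Emit:
{"fn": "step_arm", "kwargs": {"plan": [[[0,0,1,0,-0.7],[0,0,1.6,0,-0.7],[0,0,1.6,0,-0.7],[0,0,1.6,0,-0.1],[0,0,1.6,0,0.1],[0,0,1.6,0,0.3],[0,0,1.6,0,0.4],[0,0,1.6,0,0.4]]]}}

```text
t: 13.73
eef_pos: [457.0, 287.4, 50.2]
tcp_rot: [3.142, -0.0, 3.026]
ft_force: [0.4, -0.1, 0.2]
opening: 0.665
grip_force: 0.0
```

Emit:
{"fn": "step_arm", "kwargs": {"plan": [[[0,0,-20,0,0.4],[0,0,-50,0,0.4],[0,0,-90,0,0.4],[0,0,-130,0,0.4],[0,0,-150,0,0.4],[-10,-30,-150,0,0.5],[-20,-65,-150,0,0.5],[-32,-100,-150,0,0.5]]]}}

```text
t: 14.4
eef_pos: [476.9, 183.6, 200.7]
tcp_rot: [3.141, 0.001, 3.028]
ft_force: [1.0, -0.7, -0.0]
opening: 0.748
grip_force: 0.0
```

Run:
```python
from h import *
st();to(552.3,50.7,190)
```

```text
t 14.4 [476.9 183.6 200.7] [3.141e+00 1.000e-03 3.028e+00] F [ 1.  -0.7 -0. ] op 0.748 g 0.0
to (552.3, 50.7, 190) shift [ -90.  -123.5   10.7] turn 0.09 dist 153.0
```

Emit:
{"fn": "step_arm", "kwargs": {"plan": [[[-27,-37,3,0,0.7],[-54,-74,6,0,0.7],[-75,-103,9,0,0.7],[-88,-120,11,0,0.7],[-90,-123.5,11,0,0.7],[-90,-123.5,11,0,0.7],[-90,-123.5,11,0,0.7],[-90,-123.5,11,0,0.7]]]}}

```text
t: 15.07
eef_pos: [551.7, 52.4, 189.3]
tcp_rot: [3.141, -0.0, 3.027]
ft_force: [-0.6, 0.2, -0.5]
opening: 0.847
grip_force: 0.0
```

Run:
```python
from h import *
st();print(env.state()["joints"].round(2))
c=env.get_calibration("wrist");im=env.read_camera("wrist");cv2.imwrite("pics/w7.png",im[:330,:]);t=env.read_camera("top");cv2.imwrite("pics/t7.png",t)
for p in((552.3,50.7,75),):print(proj("wrist",p,c).round(1))
hsv=cv2.cvtColor(im,cv2.COLOR_BGR2HSV);m=((abs(hsv[...,0].astype(int)-28)<5)&(hsv[...,1]>80)).astype(np.uint8)
def ax(q0,q1):d=q1-q0;return np.degrees(np.arctan2(d[1],d[0])).round(1)
np.save("w7.npy",c["extrinsics"])
```

```text
t 15.1 [551.7  52.4 189.3] [ 3.141 -0.     3.027] F [-0.6  0.2 -0.5] op 0.847 g 0.0
[-0.02  0.42  1.76  0.    0.96 -1.48]
[320.5 195.8]
```

View pics/w7.png

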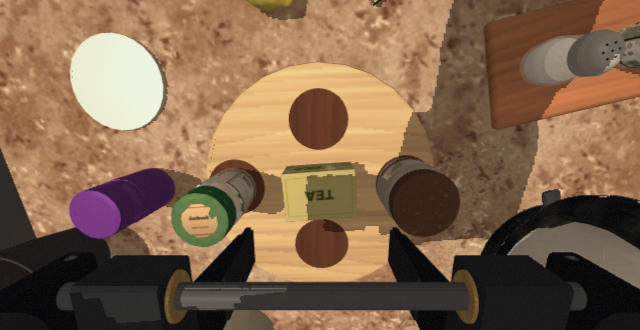

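Box top corners are at about (283,176), (354,171), (356,213) and (286,221), centred at (320,195) as predicted. The near marks are clear at (319,119) and (321,244). I'll turn 90° to grip across the short side.

Run:
```python
from h import *
c=env.get_calibration("wrist");c["extrinsics"]=np.load("w7.npy")
q=[ray("wrist",*p,75,c) for p in((283,176),(354,171),(356,213),(286,221))];print(np.mean(q,0).round(1))
for i,j in((0,1),(3,2),(0,3),(1,2)):d=q[j]-q[i];print(np.degrees(np.arctan2(d[1],d[0])).round(1),np.linalg.norm(d).round(1))
m=ray("wrist",319,119,30,c);n=ray("wrist",321,244,30,c);print(m,n,(m+n)/2,np.degrees(np.arctan2(*(n-m)[::-1])))
```

```text
[552.1  49.9]
87.6 66.9
90.4 69.0
-4.8 45.1
-2.2 41.7
[482.52071124  57.06850901] [622.69296283  43.05509265] [552.60683704  50.06180083] -5.7090516908588915
```

Emit:
{"fn": "step_arm", "kwargs": {"plan": [[[0,0,0,7,0.7],[0,0,0,14,0.7],[0,0,0,21,0.7],[0,0,0,28,0.7],[0,0,0,35,0.7],[0,0,0,42,0.7],[0,0,0,48,0.7],[0,0,0,50,0.7]]]}}

```text
t: 15.83
eef_pos: [552.0, 52.3, 189.5]
tcp_rot: [3.141, 0.0, 2.148]
ft_force: [-0.2, 0.2, 0.5]
opening: 0.85
grip_force: 0.0
```

Emit:
{"fn": "step_arm", "kwargs": {"plan": [[[0,0,0,7,0.7],[0,0,0,14,0.7],[0,0,0,21,0.7],[0,0,0,28,0.7],[0,0,0,35,0.7],[0,0,0,40,0.7],[0,0,0,40,0.7],[0,0,0,40,0.7]]]}}

```text
t: 16.5
eef_pos: [552.1, 52.0, 189.4]
tcp_rot: [3.141, -0.0, 1.459]
ft_force: [-0.7, 0.2, -0.9]
opening: 0.847
grip_force: 0.0
```

Run:
```python
from h import *
st();to(552.3,50.7,39,1.46)
```

```text
t 16.5 [552.1  52.  189.4] [ 3.141 -0.     1.459] F [-0.7  0.2 -0.9] op 0.847 g 0.0
to (552.3, 50.7, 39) shift [ -1.3   0.3 150.4] turn -0.07 dist 150.0
```

Emit:
{"fn": "step_arm", "kwargs": {"plan": [[[-1,0,38,-1.2,0.4],[-1,0,75,-1.2,0.4],[-1,0,105,-1.2,0.4],[-1,0,130,-1.2,0.4],[-1,0,144,-1.2,0.4],[-1,0,150,-1.2,0.4],[-1,0,150,-1.2,0.4],[-1,0,150,-1.2,0.4]]]}}

```text
t: 17.17
eef_pos: [552.5, 50.5, 39.8]
tcp_rot: [3.141, -0.0, 1.477]
ft_force: [-0.7, 0.2, 1.1]
opening: 0.695
grip_force: 0.0
```

Emit:
{"fn": "step_arm", "kwargs": {"plan": [[[0,0,0,0,0.3],[0,0,0,0,0.2],[0,0,0,0,0.1],[0,0,0,0,0.0],[0,0,0,0,-0.2],[0,0,0,0,-0.4],[0,0,0,0,-0.5],[0,0,0,0,-0.5]]]}}

```text
t: 17.83
eef_pos: [552.5, 50.3, 39.9]
tcp_rot: [3.141, -0.0, 1.476]
ft_force: [-0.7, 0.1, 6.2]
opening: 0.535
grip_force: 29.5
```

Emit:
{"fn": "step_arm", "kwargs": {"plan": [[[0,0,-5,0,-0.5],[0,0,-15,0,-0.5],[0,0,-35,0,-0.5],[0,0,-70,0,-0.5],[0,0,-105,0,-0.5],[0,0,-140,0,-0.5],[0,0,-155,0,-0.5],[0,0,-155,0,-0.5]]]}}

```text
t: 18.5
eef_pos: [553.5, 50.3, 198.8]
tcp_rot: [3.135, -0.001, 1.476]
ft_force: [0.5, -0.7, -0.8]
opening: 0.531
grip_force: 29.5
```

Run:
```python
from h import *
st();to(420.5,-155,190,1.48)
t=env.read_camera("top");cv2.imwrite("pics/t8.png",t)
```

```text
t 18.5 [553.5  50.3 198.8] [ 3.135e+00 -1.000e-03  1.476e+00] F [ 0.5 -0.7 -0.8] op 0.531 g 29.5
to (420.5, -155, 190) shift [-217.  -112.9    7.9] turn -0.24 dist 245.0
```

Emit:
{"fn": "step_arm", "kwargs": {"plan": [[[-35,-18,0,0,-0.5],[-70,-36,0,0,-0.5],[-105,-54,0,0,-0.5],[-140,-72,0,0,-0.5],[-175,-90,0,0,-0.5],[-203,-105,0,0,-0.5],[-217,-113,0,0,-0.5],[-217,-113,0,0,-0.5]]]}}

```text
t: 19.22
eef_pos: [417.0, -156.7, 193.2]
tcp_rot: [-3.139, -0.001, 1.473]
ft_force: [-0.2, 0.7, 0.2]
opening: 0.53
grip_force: 29.5
```

Emit:
{"fn": "step_arm", "kwargs": {"plan": [[[0,0,0,0,-0.5],[0,0,0,0,-0.5],[0,0,0,0,-0.5],[0,0,0,0,-0.5]]]}}

```text
t: 19.55
eef_pos: [419.5, -154.2, 193.9]
tcp_rot: [-3.141, -0.0, 1.477]
ft_force: [-0.5, 0.4, -1.0]
opening: 0.532
grip_force: 29.5
```

Run:
```python
from h import *
st();to(420.5,-155,17,1.476)
```

```text
t 19.6 [ 419.5 -154.2  193.9] [-3.141 -0.     1.477] F [-0.5  0.4 -1. ] op 0.532 g 29.5
to (420.5, -155, 17) shift [ -0.8   1.2 176.9] turn 0.07 dist 177.0
```

Emit:
{"fn": "step_arm", "kwargs": {"plan": [[[-1,1,40,0,-0.5],[-1,1,80,0,-0.5],[-1,1,118,0,-0.5],[-1,1,145,0,-0.5],[-1,1,162,0,-0.5],[-1,1,171,0,-0.5],[-1,1,175,0,-0.5],[-1,1,176,0,-0.5]]]}}

```text
t: 20.22
eef_pos: [420.3, -155.8, 18.0]
tcp_rot: [-3.141, -0.0, 1.476]
ft_force: [-0.1, -0.8, -0.7]
opening: 0.53
grip_force: 29.5
```

Emit:
{"fn": "step_arm", "kwargs": {"plan": [[[0,0,0.5,0,-0.5],[0,0,1,0,-0.5],[0,0,1,0,-0.5]]]}}

```text
t: 20.47
eef_pos: [420.5, -156.3, 18.0]
tcp_rot: [3.14, 0.001, 1.476]
ft_force: [0.1, -0.2, 0.6]
opening: 0.534
grip_force: 29.5
```

Emit:
{"fn": "step_arm", "kwargs": {"plan": [[[0,0,0.7,0,-0.5],[0,0,1,0,-0.5],[0,0,1,0,-0.5],[0,0,1,0,-0.5]]]}}

```text
t: 20.8
eef_pos: [420.1, -156.1, 16.4]
tcp_rot: [3.141, 0.0, 1.476]
ft_force: [0.6, 0.3, -0.4]
opening: 0.531
grip_force: 29.5
```

Emit:
{"fn": "step_arm", "kwargs": {"plan": [[[0,0,0.4,0,-0.5],[0,0,0.7,0,-0.5],[0,0,0.7,0,-0.5],[0,0,0.7,0,0.15],[0,0,0.7,0,0.25],[0,0,0.7,0,0.4],[0,0,0.7,0,0.5],[0,0,0.7,0,0.5]]]}}

```text
t: 21.47
eef_pos: [420.0, -156.1, 15.4]
tcp_rot: [-3.141, -0.0, 1.476]
ft_force: [0.3, 0.9, -0.8]
opening: 0.734
grip_force: 0.0
```

Emit:
{"fn": "step_arm", "kwargs": {"plan": [[[0,0,-20,0,0.5],[0,0,-50,0,0.5],[0,0,-90,0,0.5],[0,0,-130,0,0.5],[0,0,-170,0,0.5],[30,20,-190,0,0.5],[60,40,-190,0,0.5],[95,60,-190,0,0.5]]]}}

```text
t: 22.13
eef_pos: [489.9, -66.9, 207.4]
tcp_rot: [3.138, 0.001, 1.474]
ft_force: [0.9, -0.6, -0.7]
opening: 0.751
grip_force: 0.0
```

Run:
```python
from h import *
st();print(env.state()["joints"].round(2))
t=env.read_camera("top");cv2.imwrite("pics/t9.png",cv2.resize(t[130:260,220:450],None,fx=3.4,fy=3.4,interpolation=cv2.INTER_CUBIC))
```

```text
t 22.1 [489.9 -66.9 207.4] [3.138e+00 1.000e-03 1.474e+00] F [ 0.9 -0.6 -0.7] op 0.751 g 0.0
[-0.27  0.31  1.88 -0.    0.94 -0.17]
```

View pics/t9.png

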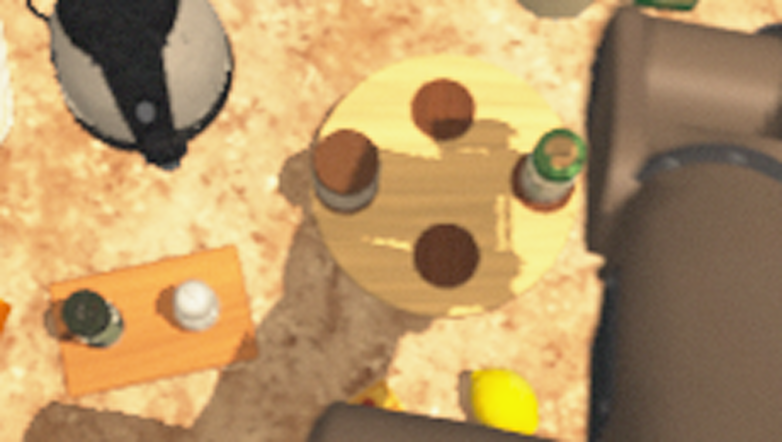

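Black is at (88,315) and salt at (195,302) on the board. Both marks are clear and the arm hides the coaster. Next I go back for the black jar, turning the wrist back on the way.

Emit:
{"fn": "step_arm", "kwargs": {"plan": [[[35,-6,0,-7,0.5],[70,-12,0,-14,0.5],[105,-18,0,-21,0.5],[140,-24,0,-28,0.5],[175,-30,0,-35,0.5],[210,-36,0,-42,0.5],[235,-43,0,-47,0.5],[240,-43,0,-48,0.5]]]}}

```text
t: 22.85
eef_pos: [467.7, 178.9, 205.3]
tcp_rot: [-3.141, -0.001, 2.322]
ft_force: [-0.6, -1.2, 0.2]
opening: 0.75
grip_force: 0.0
```

Emit:
{"fn": "step_arm", "kwargs": {"plan": [[[0,0,0,-7,0.5],[0,0,0,-14,0.5],[0,0,0,-21,0.5],[0,0,0,-28,0.5],[0,0,0,-35,0.5],[0,0,0,-40.9,0.5],[0,0,0,-40.9,0.5],[0,0,0,-40.9,0.5]]]}}

```text
t: 23.52
eef_pos: [468.8, 175.4, 205.4]
tcp_rot: [-3.142, -0.0, 3.023]
ft_force: [0.1, 1.1, 0.2]
opening: 0.748
grip_force: 0.0
```

Run:
```python
from h import *
st();to(447.4,377.1,200)
t=env.read_camera("top");cv2.imwrite("pics/t10.png",t)
def marks(im):
    hsv=cv2.cvtColor(im,cv2.COLOR_BGR2HSV);out=[]
    for (u,v) in((350,163),(351,205)):
        g=im[v-12:v+13,u-12:u+13].astype(float);r=g[...,2]-g[...,0]; R=g[...,2];m=(R<165).astype(np.uint8)
        # use hue: marks are redder than the disc
        h=hsv[v-12:v+13,u-12:u+13,0];m=((h<13)|(h>170)).astype(np.uint8)
        M=cv2.moments(m);c=(u-12+M["m10"]/M["m00"],v-12+M["m01"]/M["m00"]);out.append(ray("top",*c,30));print(int(M["m00"]),np.round(out[-1],1))
    d=out[0]-out[1];print("ang",np.degrees(np.arctan2(d[1],d[0])))
marks(cv2.imread("pics/t7.png"));marks(cv2.imread("pics/t8.png"));marks(t)
hsv=cv2.cvtColor(t,cv2.COLOR_BGR2HSV)
cv2.imwrite("pics/t10c.png",cv2.resize(t[140:250,320:445],None,fx=5,fy=5,interpolation=cv2.INTER_CUBIC))
```

```text
t 23.5 [468.8 175.4 205.4] [-3.142 -0.     3.023] F [0.1 1.1 0.2] op 0.748 g 0.0
to (447.4, 377.1, 200) shift [ 45.1 197.8   5.4] turn -0.17 dist 203.0
87 [618.7  38.3]
97 [486.1  58.8]
ang -8.749490553831313
79 [620.1  35.3]
114 [482.2  61.6]
ang -10.81288341445889
249 [623.1  45.7]
104 [484.2  63.1]
ang -7.127947992546495
```

View pics/t10c.png

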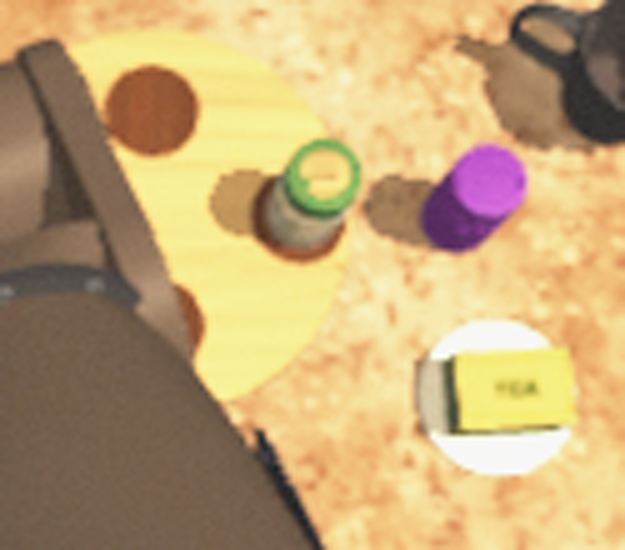

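Run:
```python
from h import *
q=[ray("top",320+(x+.5)/5-.5,140+(y+.5)/5-.5,51) for x,y in((456,355),(570,348),(575,424),(462,432))];print("box",np.mean(q,0))
print("mark",ray("top",320+152.5/5-.5,140+110.5/5-.5,30),"was",ray("top",200+454.5/3-.5,120+126.5/3-.5,30))
```

```text
box [ 420.01486094 -155.86716199]
mark [624.43404473  43.88309743] was [623.9024906   40.72304663]
```

Emit:
{"fn": "step_arm", "kwargs": {"plan": [[[8,38,0,0,0.5],[16,76,0,0,0.5],[25,114,0,0,0.5],[34,150,0,0,0.5],[42,182,0,0,0.5],[45,196,0,0,0.5],[45,198,0,0,0.5],[45,198,0,0,0.5]]]}}

```text
t: 24.23
eef_pos: [446.5, 377.6, 205.2]
tcp_rot: [-3.141, -0.0, 3.027]
ft_force: [-0.1, 0.3, 0.4]
opening: 0.749
grip_force: 0.0
```

Emit:
{"fn": "step_arm", "kwargs": {"plan": [[[0,0,0,0,0.5],[0,0,0,0,0.5],[0,0,0,0,0.5],[0,0,0,0,0.5]]]}}

```text
t: 24.57
eef_pos: [447.0, 376.7, 205.7]
tcp_rot: [3.141, 0.0, 3.026]
ft_force: [-0.1, -0.1, -0.0]
opening: 0.749
grip_force: 0.0
```

Run:
```python
from h import *
st();to(447.4,377.1,53.8)
```

```text
t 24.6 [447.  376.7 205.7] [3.141 0.    3.026] F [-0.1 -0.1 -0. ] op 0.749 g 0.0
to (447.4, 377.1, 53.8) shift [ -0.3   0.4 151.9] turn -0.02 dist 152.0
```

The box is centred on the coaster to within about 1 mm. Gripping the black jar.

Emit:
{"fn": "step_arm", "kwargs": {"plan": [[[0,0,38,0,0.5],[0,0,75,0,0.5],[0,0,105,0,0.5],[0,0,130,0,0.5],[0,0,145,0,0.5],[0,0,151,0,0.5],[0,0,151,0,0.5],[0,0,151,0,0.5]]]}}

```text
t: 25.23
eef_pos: [447.1, 377.6, 55.2]
tcp_rot: [3.141, 0.001, 3.027]
ft_force: [0.6, 0.5, -0.2]
opening: 0.75
grip_force: 0.0
```

Emit:
{"fn": "step_arm", "kwargs": {"plan": [[[0,0,0,0,0.2],[0,0,0,0,0.0],[0,0,0,0,-0.1],[0,0,0,0,-0.2],[0,0,0,0,-0.3],[0,0,0,0,-0.5],[0,0,0,0,-0.7],[0,0,0,0,-0.7]]]}}

```text
t: 25.9
eef_pos: [446.7, 377.7, 54.9]
tcp_rot: [3.141, 0.0, 3.027]
ft_force: [-1.2, -1.0, 5.5]
opening: 0.43
grip_force: 30.0
```

Emit:
{"fn": "step_arm", "kwargs": {"plan": [[[0,0,-5,0,-0.7],[0,0,-20,0,-0.7],[0,0,-50,0,-0.7],[0,0,-90,0,-0.7],[0,0,-130,0,-0.7],[0,0,-165,0,-0.7],[0,0,-170,0,-0.7],[0,0,-170,0,-0.7]]]}}

```text
t: 26.57
eef_pos: [447.1, 378.0, 226.8]
tcp_rot: [3.139, 0.003, 3.027]
ft_force: [0.1, -0.2, -2.2]
opening: 0.426
grip_force: 30.0
```

Emit:
{"fn": "step_arm", "kwargs": {"plan": [[[0,-40,0,0,-0.7],[0,-80,0,0,-0.7],[0,-120,0,0,-0.7],[0,-160,0,0,-0.7],[0,-200,0,0,-0.7],[0,-240,0,0,-0.7],[-20,-272,0,0,-0.7],[-50,-300,0,0,-0.7]]]}}

```text
t: 27.23
eef_pos: [459.7, 72.0, 223.3]
tcp_rot: [-3.141, -0.003, 3.027]
ft_force: [2.0, 1.4, -0.7]
opening: 0.423
grip_force: 30.0
```

Run:
```python
from h import *
st();to(621.9,42.7,200,3.025)
```

```text
t 27.2 [459.7  72.  223.3] [-3.141e+00 -3.000e-03  3.027e+00] F [ 2.   1.4 -0.7] op 0.423 g 30.0
to (621.9, 42.7, 200) shift [-164.5  -10.6   22.7] turn 0.14 dist 166.0
```

Emit:
{"fn": "step_arm", "kwargs": {"plan": [[[-38,-3,5,0,-0.7],[-76,-6,10,0,-0.7],[-112,-9,15,0,-0.7],[-142,-11,20,0,-0.7],[-160,-11,22,0,-0.7],[-164,-11,22,0,-0.7],[-164,-11,22,0,-0.7],[-164,-11,22,0,-0.7]]]}}

```text
t: 27.9
eef_pos: [622.5, 44.5, 201.3]
tcp_rot: [-3.142, -0.003, 3.027]
ft_force: [-1.0, 0.6, -1.0]
opening: 0.423
grip_force: 30.0
```

Emit:
{"fn": "step_arm", "kwargs": {"plan": [[[0,0,0,0,-0.7],[0,0,0,0,-0.7],[0,0,0,0,-0.7],[0,0,0,0,-0.7]]]}}

```text
t: 28.23
eef_pos: [623.4, 44.4, 203.0]
tcp_rot: [3.141, 0.001, 3.028]
ft_force: [1.0, 0.5, -1.5]
opening: 0.423
grip_force: 30.0
```

Run:
```python
from h import *
st();to(621.7,43,72.5,3.025)
```

```text
t 28.2 [623.4  44.4 203. ] [3.141e+00 1.000e-03 3.028e+00] F [ 1.   0.5 -1.5] op 0.423 g 30.0
to (621.7, 43, 72.5) shift [  1.6  -1.6 130.5] turn 0.15 dist 131.0
```

Emit:
{"fn": "step_arm", "kwargs": {"plan": [[[1.5,-1.5,38,0,-0.7],[1.5,-1.5,72,0,-0.7],[1.5,-1.5,98,0,-0.7],[1.5,-1.5,115,0,-0.7],[1.5,-1.5,125,0,-0.7],[1.5,-1.5,129,0,-0.7],[1.5,-1.5,130,0,-0.7],[1.5,-1.5,130,0,-0.7]]]}}

```text
t: 28.9
eef_pos: [622.6, 42.9, 73.4]
tcp_rot: [3.141, 0.001, 3.027]
ft_force: [-0.1, -0.0, -0.6]
opening: 0.426
grip_force: 30.0
```

Emit:
{"fn": "step_arm", "kwargs": {"plan": [[[0,0,0.3,0,-0.7],[0,0,0.5,0,-0.7],[0,0,0.5,0,-0.7],[0,0,0.5,0,-0.7]]]}}

```text
t: 29.23
eef_pos: [622.3, 42.9, 72.6]
tcp_rot: [3.141, 0.001, 3.027]
ft_force: [-1.2, -1.1, -1.1]
opening: 0.426
grip_force: 30.0
```

Emit:
{"fn": "step_arm", "kwargs": {"plan": [[[0,0,0.8,0,-0.7],[0,0,1.5,0,-0.7],[0,0,1.8,0,-0.7],[0,0,1.8,0,-0.7],[0,0,1.8,0,-0.7]]]}}

```text
t: 29.65
eef_pos: [622.2, 42.9, 70.9]
tcp_rot: [3.141, 0.001, 3.027]
ft_force: [-2.5, -0.5, 6.0]
opening: 0.43
grip_force: 30.0
```

Emit:
{"fn": "step_arm", "kwargs": {"plan": [[[0,0,0,0,-0.1],[0,0,0,0,-0.05],[0,0,0,0,0.05],[0,0,0,0,0.15],[0,0,0,0,0.3],[0,0,0,0,0.5],[0,0,0,0,0.5],[0,0,0,0,0.5]]]}}

```text
t: 30.32
eef_pos: [622.1, 42.9, 70.2]
tcp_rot: [3.142, -0.0, 3.027]
ft_force: [0.1, 0.8, -0.4]
opening: 0.737
grip_force: 0.0
```

Emit:
{"fn": "step_arm", "kwargs": {"plan": [[[0,0,-20,0,0.5],[0,0,-50,0,0.5],[0,0,-90,0,0.5],[0,0,-130,0,0.5],[30,0,-140,0,0.5],[70,0,-140,0,0.5],[110,0,-140,0,0.5],[150,0,-140,0,0.5]]]}}

```text
t: 30.98
eef_pos: [471.2, 60.1, 210.3]
tcp_rot: [3.141, 0.001, 3.027]
ft_force: [-0.4, -0.3, -0.6]
opening: 0.754
grip_force: 0.0
```

Run:
```python
from h import *
st();to(457,287.4,200)
```

```text
t 31.0 [471.2  60.1 210.3] [3.141e+00 1.000e-03 3.027e+00] F [-0.4 -0.3 -0.6] op 0.754 g 0.0
to (457, 287.4, 200) shift [ 40.  224.2  10.3] turn 0.06 dist 228.0
```

Contact was gentle, at 6 N. Next is the salt shaker.

Emit:
{"fn": "step_arm", "kwargs": {"plan": [[[8,38,5,0,0.4],[15,76,10,0,0.4],[22,114,10,0,0.4],[29,152,10,0,0.4],[35,188,10,0,0.4],[39,215,10,0,0.4],[40,224,10,0,0.4],[40,224,10,0,0.4]]]}}

```text
t: 31.65
eef_pos: [458.6, 288.7, 200.0]
tcp_rot: [3.141, 0.0, 3.03]
ft_force: [0.2, -1.4, 0.1]
opening: 0.702
grip_force: 0.0
```

Emit:
{"fn": "step_arm", "kwargs": {"plan": [[[0,0,0,0,0.4],[0,0,0,0,0.4],[0,0,0,0,0.4],[0,0,0,0,0.4]]]}}

```text
t: 31.98
eef_pos: [459.2, 286.0, 200.4]
tcp_rot: [3.142, 0.0, 3.026]
ft_force: [-0.0, 0.3, -0.5]
opening: 0.697
grip_force: 0.0
```

Run:
```python
from h import *
st();to(457,287.4,51)
t=env.read_camera("top");cv2.imwrite("pics/t11.png",cv2.resize(t[135:255,300:445],None,fx=5,fy=5,interpolation=cv2.INTER_CUBIC))
```

```text
t 32.0 [459.2 286.  200.4] [3.142 0.    3.026] F [-0.   0.3 -0.5] op 0.697 g 0.0
to (457, 287.4, 51) shift [  2.3   1.1 149.4] turn -0.02 dist 149.0
```

View pics/t11.png

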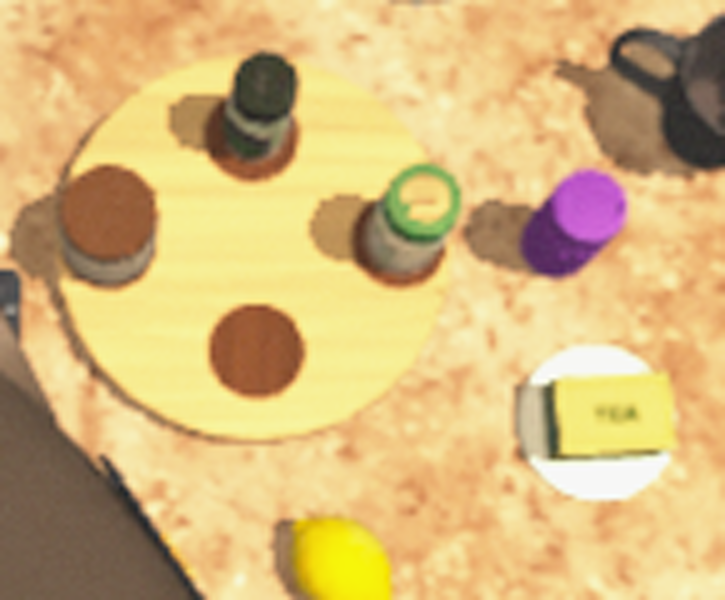

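The black jar (266,83) is back within about 2 mm of its start. The end jars have shifted about 3 mm, which is a disc turn of about 0.03 rad and within limits. Gripping the salt shaker.

Emit:
{"fn": "step_arm", "kwargs": {"plan": [[[2,1,38,0,0.4],[2,1,75,0,0.4],[2,1,105,0,0.4],[2,1,130,0,0.4],[2,1,144,0,0.4],[2,1,148.5,0,0.4],[2,1,148.5,0,0.4],[2,1,148.5,0,0.4]]]}}

```text
t: 32.7
eef_pos: [457.5, 288.3, 52.4]
tcp_rot: [3.141, 0.001, 3.027]
ft_force: [-0.1, -0.4, 0.4]
opening: 0.7
grip_force: 0.0
```

Emit:
{"fn": "step_arm", "kwargs": {"plan": [[[0,0,0,0,0.2],[0,0,0,0,0.0],[0,0,0,0,-0.1],[0,0,0,0,-0.2],[0,0,0,0,-0.3],[0,0,0,0,-0.5],[0,0,0,0,-0.7],[0,0,0,0,-0.7]]]}}

```text
t: 33.37
eef_pos: [457.2, 288.3, 52.1]
tcp_rot: [3.141, 0.0, 3.027]
ft_force: [-0.1, -2.4, 6.6]
opening: 0.399
grip_force: 30.1
```

Emit:
{"fn": "step_arm", "kwargs": {"plan": [[[0,0,-4,0,-0.7],[0,0,-10,0,-0.7],[0,0,-30,0,-0.7],[0,0,-65,0,-0.7],[0,0,-105,0,-0.7],[0,0,-145,0,-0.7],[0,0,-160,0,-0.7],[0,0,-160,0,-0.7]]]}}

```text
t: 34.03
eef_pos: [458.1, 289.0, 216.1]
tcp_rot: [3.138, 0.006, 3.027]
ft_force: [0.4, -0.5, -0.7]
opening: 0.398
grip_force: 29.6
```

Run:
```python
from h import *
st();to(485.6,56.5,200)
```

```text
t 34.0 [458.1 289.  216.1] [3.138 0.006 3.027] F [ 0.4 -0.5 -0.7] op 0.398 g 29.6
to (485.6, 56.5, 200) shift [ -53.7 -227.9   15.5] turn 0.08 dist 235.0
```

Emit:
{"fn": "step_arm", "kwargs": {"plan": [[[-10,-38,0,0,-0.7],[-19,-76,0,0,-0.7],[-28,-114,0,0,-0.7],[-37,-152,0,0,-0.7],[-46,-190,4,0,-0.7],[-52,-217,8,0,-0.7],[-54,-228,12,0,-0.7],[-54,-228,12,0,-0.7]]]}}

```text
t: 34.7
eef_pos: [484.1, 53.8, 198.3]
tcp_rot: [-3.141, -0.002, 3.024]
ft_force: [0.3, 0.7, -0.5]
opening: 0.4
grip_force: 29.6
```

Emit:
{"fn": "step_arm", "kwargs": {"plan": [[[0,0,0,0,-0.7],[0,0,0,0,-0.7],[0,0,0,0,-0.7],[0,0,0,0,-0.7],[0,0,0,0,-0.7]]]}}

```text
t: 35.12
eef_pos: [484.6, 56.5, 199.8]
tcp_rot: [3.141, 0.0, 3.029]
ft_force: [0.7, 0.2, -1.6]
opening: 0.394
grip_force: 29.6
```

Run:
```python
from h import *
st();to(485.7,56.6,70)
```

```text
t 35.1 [484.6  56.5 199.8] [3.141 0.    3.029] F [ 0.7  0.2 -1.6] op 0.394 g 29.6
to (485.7, 56.6, 70) shift [ -1.    0.2 129.8] turn 0.15 dist 130.0
```

Emit:
{"fn": "step_arm", "kwargs": {"plan": [[[-1,0,38,0,-0.7],[-1,0,72,0,-0.7],[-1,0,98,0,-0.7],[-1,0,115,0,-0.7],[-1,0,125,0,-0.7],[-1,0,129,0,-0.7],[-1,0,130,0,-0.7],[-1,0,130,0,-0.7]]]}}

```text
t: 35.78
eef_pos: [485.9, 55.8, 70.0]
tcp_rot: [3.141, 0.0, 3.028]
ft_force: [0.3, 0.8, -1.2]
opening: 0.398
grip_force: 29.6
```

Emit:
{"fn": "step_arm", "kwargs": {"plan": [[[0,0,0.5,0,-0.7],[0,0,1,0,-0.7],[0,0,1,0,-0.7],[0,0,1,0,-0.7]]]}}

```text
t: 36.12
eef_pos: [485.8, 55.6, 69.2]
tcp_rot: [3.141, 0.001, 3.027]
ft_force: [0.1, -0.4, -0.9]
opening: 0.395
grip_force: 29.6
```

Emit:
{"fn": "step_arm", "kwargs": {"plan": [[[0,0,0.5,0,-0.7],[0,0,1,0,-0.7],[0,0,1.3,0,-0.7],[0,0,1.3,0,-0.7],[0,0,1.3,0,-0.7]]]}}

```text
t: 36.53
eef_pos: [485.9, 55.6, 68.0]
tcp_rot: [3.141, 0.001, 3.027]
ft_force: [-1.3, -0.0, 8.7]
opening: 0.395
grip_force: 30.3
```

Emit:
{"fn": "step_arm", "kwargs": {"plan": [[[0,0,0,0,-0.15],[0,0,0,0,-0.1],[0,0,0,0,0.0],[0,0,0,0,0.15],[0,0,0,0,0.3],[0,0,0,0,0.4],[0,0,0,0,0.4],[0,0,0,0,0.4]]]}}

```text
t: 37.2
eef_pos: [485.6, 55.6, 67.4]
tcp_rot: [3.142, -0.0, 3.027]
ft_force: [0.2, 0.1, 0.0]
opening: 0.697
grip_force: 0.0
```

Emit:
{"fn": "step_arm", "kwargs": {"plan": [[[0,0,-20,0,0.4],[0,0,-50,0,0.4],[0,0,-90,0,0.4],[0,0,-130,0,0.4],[0,0,-150,0,0.4],[0,40,-150,0,0.4],[0,80,-150,0,0.4],[0,120,-150,0,0.4]]]}}

```text
t: 37.87
eef_pos: [499.5, 175.8, 218.2]
tcp_rot: [3.141, 0.001, 3.025]
ft_force: [1.4, 0.0, 0.0]
opening: 0.7
grip_force: 0.0
```

Emit:
{"fn": "step_arm", "kwargs": {"plan": [[[0,40,0,0,0.4],[0,80,0,0,0.4],[0,120,0,0,0.4],[0,150,0,0,0.4],[0,150,0,0,0.4],[0,150,0,0,0.4],[0,150,0,0,0.4],[0,150,0,0,0.4]]]}}

```text
t: 38.53
eef_pos: [516.4, 322.8, 217.5]
tcp_rot: [-3.141, -0.0, 3.026]
ft_force: [-0.3, 1.3, -0.3]
opening: 0.699
grip_force: 0.0
```

Run:
```python
from h import *
st();t=env.read_camera("top");cv2.imwrite("pics/t12.png",cv2.resize(t[140:250,300:445],None,fx=5,fy=5,interpolation=cv2.INTER_CUBIC))
```

```text
t 38.5 [516.4 322.8 217.5] [-3.141 -0.     3.026] F [-0.3  1.3 -0.3] op 0.699 g 0.0
```

View pics/t12.png

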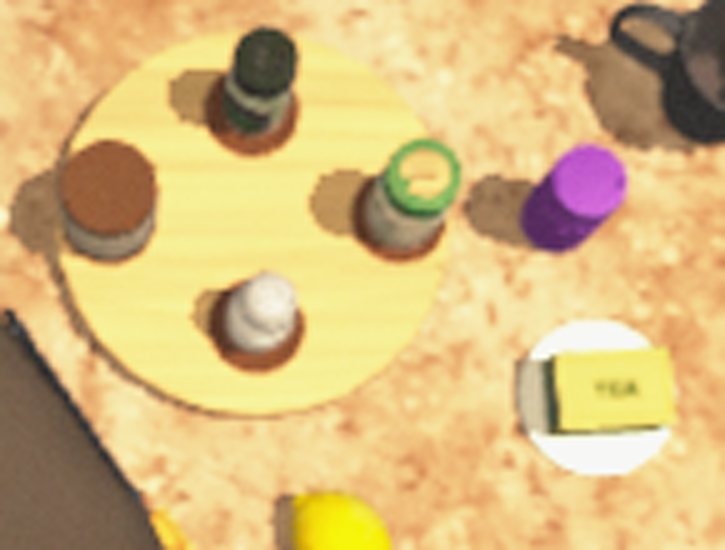

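All four jars stand within a few mm of their starting spots. Salt's top is at (268,292), where it was at (265,293), and black's is at (266,58), where it was at (263,60). The box is centred on the coaster and the arm is clear, so I'll hand in the job.

```bash
python3 -c "
from cell import env
print(env.job_done())"
```

```text
the job is handed in; nothing more can be done
None
```

The job is handed in, and no verdict came back. In the last picture the tea box stands on the coaster about 1 mm off centre, the black jar and salt shaker are back on the susan, and all four jars are within about 3 mm of where they started; the disc is turned about 0.03 rad.

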